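# Back off the knurled nut and free the seedling tray

## Task

With a closed fingertip run lightly along its knurled rim, loosen the big black nut of the tray clamp anticlockwise (seen from above) until it is two full turns back from tight and its white line is again in line with the one on the stud; now it is less than half a turn from tight. Only then push the green strap anticlockwise by its red-topped pin until all of it is clear of the tray, and take the hand away. Pinch and lift nothing, and leave the tray, pot, bottle and dibber where they are.

Things in the scene. Friction and masses are not known exactly. Their poses are not given: they have to be found in the camera images.
- jig: Fixed clamp jig: plywood board 400 (x) by 500 mm (y, -210 to +290), 12 mm thick. Origin on the table under the axis of the upright stud; z up. Stud 24 mm in diameter, its end 118 mm up, with a white line on it from the axis towards -y. On the stud, upwards: post, green strap, knurled nut. Apart from the strap's pin nothing within 110 mm of the axis is higher than 70 mm.
- nut_center (a point): Middle of the black nut, on the stud axis. A disc 26 mm high (13 mm above and below this point), 97 mm in diameter over 24 upright rounded ridges standing 3.5 mm proud of its 90 mm body; too wide to pinch. It climbs 4 mm per turn as it loosens: underside 70 mm above the table when tight, 78 mm at two turns. A white line on its top runs out to the rim.
- nut (a joint): Angle of the nut, rad: 0 tight (its white line along that of the stud), growing anticlockwise seen from above as it is loosened, 6.283 per full turn, stop at 19. Starts between 0.3 and 2.9. It stays where it is left; about 1.5 N at the rim turns it.
- strap (a joint): Angle of the green strap about the stud axis, rad: 0 pointing along the jig's +y over the tray, growing anticlockwise seen from above, stop at 1.7. Starts at 0 to 0.12. The strap is clear of the tray from 1.05 on. It stays where it is left; about 0.6 N at the pin moves it.
- strap_pin (a point): Middle of the upright steel pin on the strap, 125 mm from the stud axis, 80 mm above the table. Pin 12 mm in diameter, red 17 mm ball on top (highest point 111 mm above the table). The strap is a bar 24 mm wide, underside 60 and top 68 mm above the table, reaching 150 mm from the stud axis.
- tray: Loose white tray, 230 (x) by 180 mm (y), 30 mm high, holding a black plug tray 200 by 150 mm whose top is 57 mm above the table; seedlings up to 30 mm taller in the rows farthest from the stud. Origin at the centre of its underside, on the board. Leave it.
- pot: Loose black plant pot, 70 mm wide, 65 mm high, on the board. Origin at the centre of its underside. Leave it.
- bottle: Loose orange bottle, 44 mm in diameter, 95 mm high, on the board. Origin at the centre of its underside. Leave it.
- dibber: Loose dibber (planting peg) lying on the board, wooden handle 22 mm thick and steel point, 130 mm long along its x. Origin underneath, near its middle. Leave it.

How it is judged (in metres and radians):
On the way, in this order (a step that is already met when the one before it is completed fails the run):
1. the nut is two full turns back from tight, its line at the stud's line again (within 0.35 rad) (value of joint nut between 12.216 and 12.916 rad), for 0.3 s.
2. the strap is pushed clear of the tray (joint above 1.0 rad) (value of joint strap above 1 rad), for 0.2 s.
At the end, for the whole second after the job is handed in: The nut stands two full turns from tight (12.57 rad, within 0.35 rad), the strap is swung clear of the tray (more than 1.0 rad), the tray is within 20 mm and the pot, bottle and dibber within 30 mm of where they were (all of step 1 and value of joint strap above 1 rad and distance of tray from where it was at the start of the episode below 0.02 m and distance of each of pot, bottle, dibber from where it was at the start of the episode below 0.03 m); the robot touches nothing.
It fails at once if the strap is swung (more than 0.35 rad) while the nut is not yet two turns loose (value of joint nut below 12.1 rad and value of joint strap above 0.35 rad).
It fails at once if the fingers push on the clamp harder than 40 N (contact force between the fingers and jig above 40 N).
It fails at once if the tray is lifted or shifted by more than 20 mm (distance of tray from where it was at the start of the episode above 0.02 m).
It fails at once if the pot, the bottle or the dibber is lifted or moved by more than 30 mm (distance of any of pot, bottle, dibber from where it was at the start of the episode above 0.03 m).
It also fails if it takes over 72 s, if anything falls off the work surface, if the arm or the gripper's body presses on something with over 40 N, if the wrist force passes 120 N, or if a joint passes its speed limit or range.

## Robot

A 7-joint arm with a two-finger parallel gripper is mounted at the origin on the work surface. World frame = base frame: x ahead of the robot, y to its left, z up, the work surface at z = 0. Lengths are in m, angles in degrees, forces in N, time in s.
With the tool pointing down it reaches from about 0.35 to 0.9 m from the base axis. Payload 7.2 kg.
Tool frame: the origin (TCP) lies midway between the tips of the shut fingers; the grasp point (between the pads) lies 19 mm behind it; z points along the fingers, y is the line along which they close (so a half turn about z gives the same grasp; the last joint's range is limited). The gripper opens to 85 mm and grips with 20 to 120 N. Pads are 22 mm wide; open, the fingers measure 114 mm over their backs; the gripper's body (76 mm by 85 mm) begins 54 mm behind the grasp point. The pads swing forward as they close: fully open they stand 13 mm farther back than shut.
Start: joints at [69.775, 23.554, -0.728, 91.456, 0.321, 64.991, -4.71], TCP at [0.176, -0.6, 0.231] pointing down, gripper open.
Joint ranges: [-169.25, 169.25], [-16.82, 113.86], [-84.01, 82.57], [7.8, 145.47], [-59.2, 239.2], [7.22, 106.19], [-163.78, 163.78]. Speed limits (degrees/s): [136.94, 136.94, 172.46, 172.46, 180, 180, 180].

## Interface

Orientations are given as a 3x3 rotation matrix whose columns are the frame's x, y, z axes.
In Python, from cell import manip gives the robot as it stands.
- The arm moves only by the shell command python3 -m creep 'ROWS' [OPENING]. ROWS is JSON, a list of rows, each a list of 6 numbers: the shift along the tool's x, y, z in cm, then the turn, a rotation vector about the tool's x, y, z in degrees. A call has 1 to 8 rows; each row is the pose to reach, as a shift and turn from the pose commanded when the call began, along the tool's axes at that moment; what a row does not reach only later rows make up. A row lasts 1/8 s, in which the tool goes at most 62.5 mm and 10.7 degrees, less where a joint would pass 70% of its speed; a pose out of reach is approached as far as the arm can. A call with a gripper value outside its range is refused whole. OPENING is the finger opening in cm, from 0 to 8.54, set as the call begins (- or left out, the last holds). The fingers move at their own pace and stop on an object; the grip force is fixed at half the most. Time passes only in rows, so rows that repeat a pose let the fingers close. It gives the time, the measured TCP pose, the force, the opening and the grip force at its end, in the units of the state.
- manip.get_state(): the state, without advancing time (a new reading comes with each control period).
- manip.read_camera(name): name is "scene" or "top" or "wrist"; returns the picture (384x512x3 uint8, red, green, blue); there is no depth.
- manip.camera_params(name): a dict with "camera_matrix" (3x3 intrinsics, pixels), "D" ([k1, k2, p1, p2, k3] as OpenCV has them; the pictures are not rectified), "world_to_cam" (4x4, takes a point from world to camera coordinates). Camera axes: x right, y down, z forward; pixel columns grow to the right and rows downward; lengths in m; the calibration is good to about 2 mm. A picture is of the moment at which its call begins: read the wrist's pose just before it. camera_params takes no time and is no camera call; for the wrist camera it gives the pose at the moment of the call.
- manip.hand_in(): hands the job in; it is judged then, once.
The state is a dict: "time_s": time; "qpos": joint angles; "joint_velocities": joint speeds; "joint_efforts": joint torques, N m; "tcp_pos": TCP position; "tool_rot": TCP orientation; "ft_force": force on the tool from outside, world axes, zero at the start; "moment": the same for the moment, N m; "width": finger opening in m; "grip_force": force on a finger pad.
Only numpy, scipy, OpenCV 4.12 (cv2) and the standard library are available. Lean on these libraries where they do the work, as an engineer would, in place of code of your own. Each camera call takes 0.05 s, during which the arm holds its last target. There are 200 camera calls.

## Working session

There is one attempt and no reset: what is moved stays moved. The work goes in short steps, Python scripts to look and compute and a shell command to move; the robot and the scene stay as the last step left them, time stands still between calls to the robot, and variables do not carry over. Pictures are saved under pics/ and viewed, at most 10 in all, crops included, and the job is handed in when it is done.

```bash
mkdir -p pics; python3 - <<'E'
from cell import manip
import cv2,numpy as np
a=[]
for n in("top","scene"):
    im=manip.read_camera(n); cv2.imwrite(f"pics/{n}0.png",im[:,:,::-1])
    p=manip.camera_params(n);print(n,np.round(p["camera_matrix"],1).tolist(),p["D"],np.round(p["world_to_cam"],3).tolist())
s=manip.get_state();print(s["time_s"],s["tcp_pos"],s["tool_rot"],s["ft_force"],s["width"])
E
```

```text
top [[355.4, 0.0, 252.6], [0.0, 355.4, 187.0], [0.0, 0.0, 1.0]] [-0.02236134  0.          0.          0.          0.        ] [[-0.01, -0.999, 0.034, -0.023], [-0.987, 0.005, -0.159, 0.62], [0.159, -0.035, -0.987, 0.752], [0.0, 0.0, 0.0, 1.0]]
scene [[477.1, 0.0, 254.6], [0.0, 477.1, 189.2], [0.0, 0.0, 1.0]] [-0.0973516  0.         0.         0.         0.       ] [[-0.683, 0.73, -0.0, 0.399], [0.383, 0.358, -0.851, -0.154], [-0.622, -0.582, -0.524, 1.454], [0.0, 0.0, 0.0, 1.0]]
0.1 [ 0.17544947 -0.59941348  0.23052253] [[ 9.59711326e-01  2.80987401e-01 -5.02177567e-04]
 [ 2.80987833e-01 -9.59710354e-01  1.36885477e-03]
 [-9.73140675e-05 -1.45481121e-03 -9.99998937e-01]] [-0.41043107  0.81168521  0.19194097] 0.08558113201705163
```

View pics/top0.png

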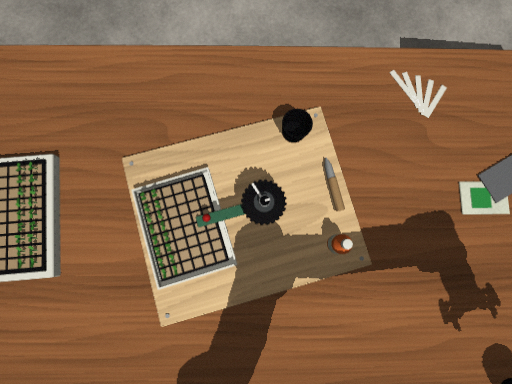

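View pics/scene0.png

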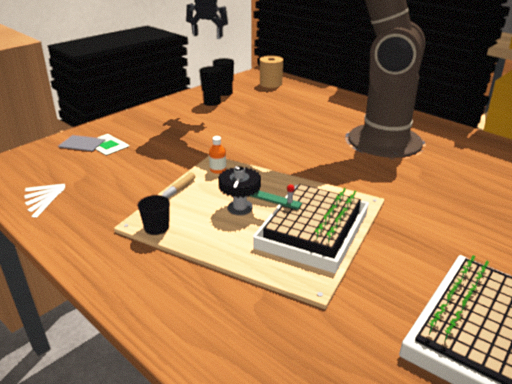

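The top picture shows the nut at about (264,202), the red ball at (207,217), and board corners near (122,157), (321,107), (371,264) and (162,325). The pot is at (296,125), the bottle at (343,244) and the dibber at (333,185). The scene view agrees with this.

```bash
cat >h.py <<'E'
from cell import manip
import cv2,numpy as np
def ray(p,px,z):
    """world points of pixels on plane z"""
    K=np.array(p["camera_matrix"]);D=np.array(p["D"]);T=np.array(p["world_to_cam"])
    u=cv2.undistortPoints(np.array(px,float).reshape(-1,1,2),K,D).reshape(-1,2)
    d=np.c_[u,np.ones(len(u))]@T[:3,:3]; c=-T[:3,:3].T@T[:3,3]
    return c+d*((z-c[2])/d[:,2])[:,None]
def proj(p,X):
    T=np.array(p["world_to_cam"]);K=np.array(p["camera_matrix"])
    r,_=cv2.Rodrigues(T[:3,:3])
    return cv2.projectPoints(np.array(X,float).reshape(-1,1,3),r,T[:3,3],K,np.array(p["D"]))[0].reshape(-1,2)
E
python3 - <<'E'
from h import *
p=manip.camera_params("top");im=cv2.imread("pics/top0.png")
c=ray(p,[(122,157),(321,107),(371,264),(162,325)],.012);print(c.round(3))
ex=(c[1]-c[0]+c[2]-c[3]);ey=(c[0]-c[1]+c[3]-c[2]);print("edges",np.linalg.norm(ex)/2,np.linalg.norm(c[2]-c[1]))
# long side 0.5 : from corners 1->0 (left = y+)
u=(c[0]-c[1]+c[3]-c[2])[:2];u/=np.linalg.norm(u);print("jig y",u,"yaw",np.degrees(np.arctan2(u[1],u[0]))-90)
print("axis from board",c.mean(0)[:2]-.04*u)
b=im.astype(int);red=((b[...,2]>110)&(b[...,1]<60)&(b[...,0]<60)).astype(np.uint8);red[:, :190]=0;red[:,225:]=0
y,x=np.nonzero(red);print("ball",ray(p,[(x.mean(),y.mean())],.1025),len(x))
blk=(b.max(2)<45).astype(np.uint8);m=np.zeros_like(blk);m[170:235,235:295]=blk[170:235,235:295]
cs=max(cv2.findContours(m,0,2)[0],key=cv2.contourArea);q=cv2.minEnclosingCircle(cs);print("nut px",q,ray(p,[q[0]],.09))
cr=cv2.resize(im[165:240,225:305],None,fx=8,fy=8,interpolation=cv2.INTER_CUBIC);cv2.imwrite("pics/n0.png",cr)
E
```

```text
[[ 0.7    0.28   0.012]
 [ 0.826 -0.201  0.012]
 [ 0.444 -0.302  0.012]
 [ 0.317  0.175  0.012]]
edges 0.4956326516429229 0.3953167669595925
jig y [-0.25511586  0.96691049] yaw 14.780450747898485
axis from board [ 0.5816357  -0.05068767]
ball [[0.54693833 0.07102318 0.1025    ]] 36
nut px ((262.93902587890625, 201.81707763671875), 22.62186622619629) [[ 0.5812073  -0.04828538  0.09      ]]
```

View pics/n0.png

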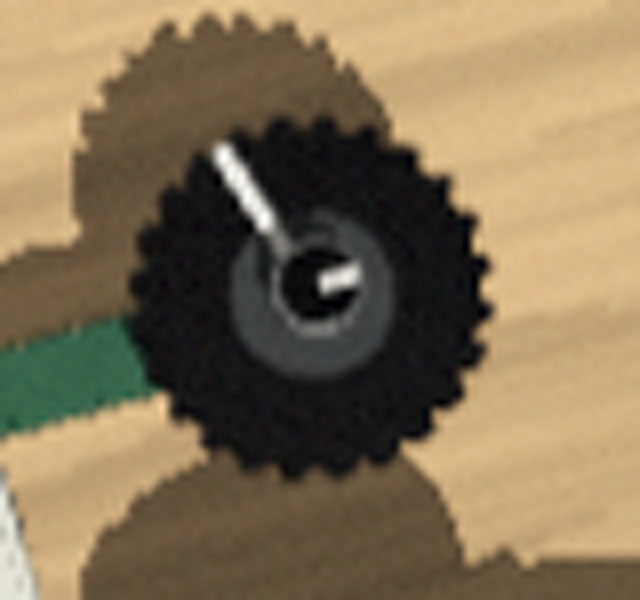

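The crop shows the nut's line from (285,245) to (220,150) and the stud's line pointing right from (320,285) to (358,272). That puts the nut at about 1.9 rad, leaving about 10.66 rad to go. I'm moving over to the clamp now.

```bash
python3 -m creep '[[5,-3,0,0,0,0],[10,-6,0,0,0,0],[15,-9,0,0,0,0],[20,-12,0,0,0,0],[25,-15,0,0,0,0],[30,-18,0,0,0,0],[35,-21,0,0,0,0],[40,-24,0,0,0,0]]' 0; python3 -m creep '[[4,-2.5,0,0,0,0],[8,-5,0,0,0,0],[12,-7.5,0,0,0,0],[14.4,-8.5,0,0,0,0],[14.4,-8.5,0,0,0,0],[14.4,-8.5,0,0,0,0]]'
python3 - <<'E'
from h import *
p=manip.camera_params("wrist");s=manip.get_state();im=manip.read_camera("wrist");cv2.imwrite("pics/w1.png",im[:,:,::-1])
print(s["tcp_pos"],s["tool_rot"].round(4),s["qpos"].round(1),s["width"],s["time_s"])
print(proj(p,[[.581,-.049,.118],[.581,-.049,.097],s["tcp_pos"]]))
E
```

```text
time_s: 1.1
tcp_pos: [0.4929, -0.2556, 0.2311]
tool_rot: [[0.96, 0.281, -0.0], [0.281, -0.96, -0.0], [-0.0, -0.0, -1.0]]
ft_force: [0.5, 0.0, -0.7]
width: -0.0
grip_force: 0.0
time_s: 1.85
tcp_pos: [0.6056, -0.1359, 0.2308]
tool_rot: [[0.96, 0.28, -0.001], [0.28, -0.96, -0.0], [-0.001, 0.0, -1.0]]
ft_force: [-0.2, -0.1, 0.3]
width: 0.0001
grip_force: 0.0
[ 0.60558649 -0.13592985  0.23078144] [[ 9.599e-01  2.803e-01 -1.300e-03]
 [ 2.803e-01 -9.599e-01 -5.000e-04]
 [-1.400e-03  1.000e-04 -1.000e+00]] [ 19.5  24.2 -15.7  91.3   7.   65.6 -71.5] 6.379636163848525e-05 1.85
[[143.5770701  190.11389433]
 [151.64919623 183.86492102]
 [255.46237713 252.56878175]]
```

View pics/w1.png

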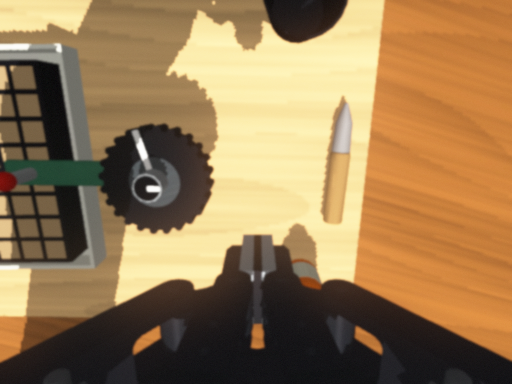

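The wrist picture shows the nut centred near (157,178), the stud end at (147,187), the fingertips at (258,250), and the bottle behind the fingers at (305,272).

```bash
python3 - <<'E'
from h import *
p=manip.camera_params("wrist");im=cv2.imread("pics/w1.png").astype(int)
print("stud",ray(p,[(147,187.5)],.118))
m=np.zeros(im.shape[:2],np.uint8);m[115:240,101:220]=(im.max(2)<60)[115:240,101:220]
m=cv2.morphologyEx(m,2,np.ones((3,3)))
c=max(cv2.findContours(m,0,2)[0],key=cv2.contourArea);q=cv2.minEnclosingCircle(c);print(q,ray(p,[q[0]],.085))
P=manip.camera_params("top");t=ray(P,[(347,244)],.095);print("bottle",t, np.hypot(*(t[0,:2]-[.581,-.049])))
l=ray(p,[(134,132),(148,168)],.0982);d=l[0]-l[1];ls=ray(p,[(147,187.5),(159,188)],.118);e=ls[1]-ls[0]
print("angles",np.degrees(np.arctan2(d[1],d[0])),np.degrees(np.arctan2(e[1],e[0])))
r=ray(p,[(7,181)],.1025);print("ball",r)
E
```

```text
stud [[ 0.5838288  -0.05158961  0.118     ]]
((131.67298889160156, 176.0453643798828), 46.19171905517578) [[ 0.57914307 -0.02780404  0.085     ]]
bottle [[ 0.49036007 -0.22333441  0.095     ]] 0.19648939958597594
angles 32.48230805025257 -76.34553783193786
ball [[0.55125435 0.06712698 0.1025    ]]
```

```bash
python3 -m creep '[[0.2,0,4,0,0,0],[0.2,0,8,0,0,0],[0.2,0,12,0,0,0],[0.2,0,14.8,0,0,0],[0.2,-0.6,14.8,0,0,0],[0.2,-1.2,14.8,0,0,0],[0.2,-1.8,14.8,0,0,0]]';  python3 -m creep '[[0,-0.2,0,0,0,0],[0,-0.4,0,0,0,0],[0,-0.6,0,0,0,0],[0,-0.6,0,0,0,0]]'
```

```text
time_s: 2.78
tcp_pos: [0.604, -0.117, 0.0851]
tool_rot: [[0.96, 0.281, 0.003], [0.281, -0.96, -0.0], [0.002, 0.001, -1.0]]
ft_force: [0.6, 0.1, 0.5]
width: -0.0
grip_force: 0.0
time_s: 3.28
tcp_pos: [0.6015, -0.1114, 0.0833]
tool_rot: [[0.96, 0.281, -0.0], [0.281, -0.96, -0.0], [-0.0, 0.0, -1.0]]
ft_force: [-2.5, 0.1, 0.7]
width: -0.0003
grip_force: 0.0
```

```bash
python3 -m creep '[[0,-0.15,0,0,0,0],[0,-0.15,0,0,0,0],[0,-0.15,0,0,0,0]]';  python3 -m creep '[[0,-0.15,0,0,0,0],[0,-0.15,0,0,0,0],[0,-0.15,0,0,0,0]]'
```

```text
time_s: 3.65
tcp_pos: [0.6011, -0.1101, 0.0833]
tool_rot: [[0.96, 0.281, -0.0], [0.281, -0.96, -0.0], [-0.0, 0.0, -1.0]]
ft_force: [0.0, 0.1, -0.3]
width: -0.0001
grip_force: 0.0
time_s: 4.03
tcp_pos: [0.6007, -0.1091, 0.0833]
tool_rot: [[0.96, 0.281, 0.0], [0.281, -0.96, -0.0], [0.0, 0.0, -1.0]]
ft_force: [1.1, -1.5, 0.4]
width: -0.0001
grip_force: 1.1
```

Contact comes at about 61.5 mm from the axis, so the closed fingertip is about 13 mm half-thick. I'll start the orbit with a light press.

```bash
python3 -m creep '[[0.25,-0.15,0,0,0,0],[0.5,-0.15,0,0,0,0],[1.05,-0.15,0,0,0,0],[1.7,-0.2,0,0,0,0],[2.3,-0.3,0,0,0,0],[2.3,-0.3,0,0,0,0]]'; python3 - <<'E'
from h import *
s=manip.get_state();d=s["tcp_pos"][:2]-[.5825,-.0503];R=s["tool_rot"];print("rel cm",100*d@R[:2,0],100*d@R[:2,1], "F tool",s["ft_force"]@R)
E
```

```text
time_s: 4.78
tcp_pos: [0.6229, -0.0985, 0.0834]
tool_rot: [[0.959, 0.282, 0.001], [0.282, -0.959, 0.0], [0.001, -0.0, -1.0]]
ft_force: [2.3, -3.2, 0.6]
width: -0.0004
grip_force: 1.8
rel cm 2.5142333815392774 5.763424174306389 F tool [ 1.29709919  3.70325803 -0.60534984]
```

```bash
cat >st.py <<'E'
from h import *
s=manip.get_state();d=s["tcp_pos"][:2]-[.5825,-.0503];R=s["tool_rot"];print("rel cm",(100*d@R[:2,:2]).round(2),"F tool",(s["ft_force"]@R).round(1),"z",s["tcp_pos"][2],"q",s["qpos"].round(0))
E
python3 -m creep '[[0.95,-0.3,0,0,0,0],[1.9,-1.05,0,0,0,0],[2.65,-2.0,0,0,0,0],[3.15,-3.2,0,0,0,0],[3.3,-4.4,0,0,0,0],[3.3,-5.5,0,0,0,0],[3.3,-6.5,0,0,0,0],[3.3,-6.5,0,0,0,0]]'; python3 st.py; python3 - <<'E'
from h import *
im=manip.read_camera("top")[:,:,::-1];cv2.imwrite("pics/t2.png",np.hstack([cv2.resize(im[150:250,210:330],None,fx=3.3,fy=5,interpolation=2)[:, :396],cv2.resize(manip.read_camera("wrist")[:,:,::-1],(400,500))]))
E
```

```text
time_s: 5.78
tcp_pos: [0.6366, -0.0249, 0.084]
tool_rot: [[0.959, 0.283, 0.004], [0.283, -0.959, 0.002], [0.004, -0.001, -1.0]]
ft_force: [4.8, 3.5, -1.5]
width: -0.0001
grip_force: 2.9
rel cm [ 5.91 -0.9 ] F tool [ 5.6 -2.   1.5] z 0.08400811818059149 q [  8.  34. -15.  97.  11.  50. -84.]
```

View pics/t2.png

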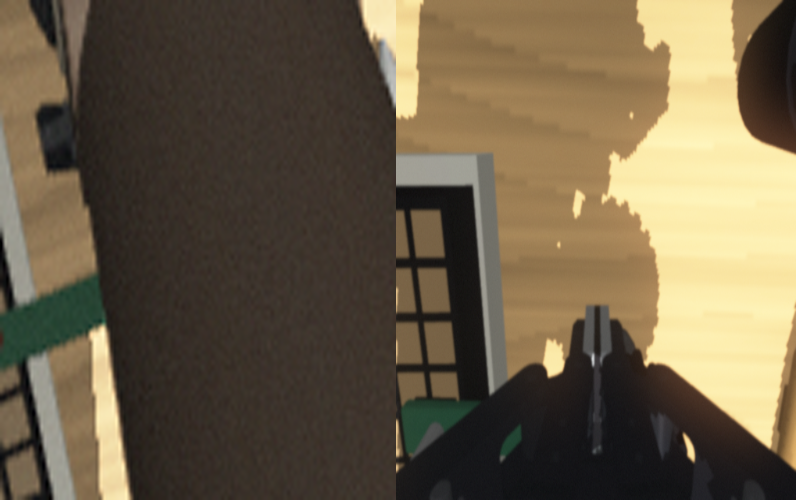

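The arm hides the nut from the top camera at this point, and the wrist view shows only the strap and tray. I'll carry on round to the robot-side half, where the wrist camera can see the nut.

```bash

python3 -m creep '[[0,-0.4,0,0,0,0],[-0.3,-2.0,0,0,0,0],[-1.1,-3.4,0,0,0,0],[-2.35,-4.45,0,0,0,0],[-3.9,-5.0,0,0,0,0],[-4.7,-5.1,0,0,0,0],[-5.8,-5.1,0,0,0,0],[-5.8,-5.1,0,0,0,0]]'; python3 st.py
```

```text
time_s: 6.88
tcp_pos: [0.5634, 0.0077, 0.0835]
tool_rot: [[0.959, 0.283, -0.002], [0.283, -0.959, 0.002], [-0.001, -0.003, -1.0]]
ft_force: [-3.4, 7.9, 2.6]
width: 0.0001
grip_force: 4.2
rel cm [-0.19 -6.11] F tool [-1.  -8.5 -2.6] z 0.08346911915151528 q [  6.  28. -16. 107.  10.  46. -88.]
```

```bash

python3 -m creep '[[-1,-0.05,0,0,0,0],[-2.6,0.2,0,0,0,0],[-4.0,1.0,0,0,0,0],[-5.05,2.3,0,0,0,0],[-5.65,3.8,0,0,0,0],[-5.7,4.65,0,0,0,0],[-5.7,5.5,0,0,0,0],[-5.7,5.5,0,0,0,0]]'; python3 st.py; python3 - <<'E'
from h import *
p=manip.camera_params("wrist");cv2.imwrite("pics/w3.png",manip.read_camera("wrist")[:,:,::-1])
np.save("p3.npy",p,allow_pickle=True)
E
```

```text
time_s: 7.88
tcp_pos: [0.5255, -0.0649, 0.083]
tool_rot: [[0.96, 0.28, -0.002], [0.28, -0.96, -0.001], [-0.002, 0.0, -1.0]]
ft_force: [-4.8, -1.9, 3.8]
width: -0.0003
grip_force: 2.7
rel cm [-5.88 -0.19] F tool [-5.2  0.4 -3.8] z 0.08295596994885936 q [ 14.  26. -15. 112.  10.  43. -81.]
```

View pics/w3.png

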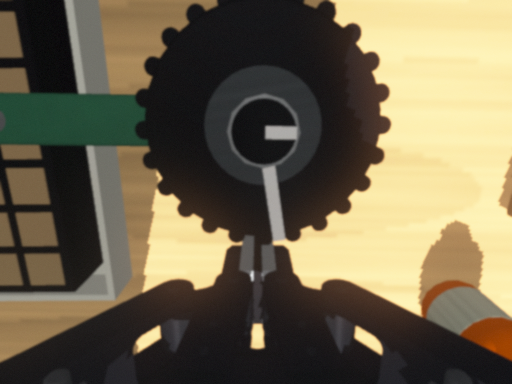

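The wrist view is clear. The stud line points right from (265,132) to (297,133) and the nut line points down from (268,165) to (278,240). So the nut is at about 278° (4.85 rad), with some slip during the orbit. About 442° remain, so I'll keep orbiting and look again from this spot each turn.

```bash

python3 -m creep '[[0,1.4,0,0,0,0],[0.3,3.0,0,0,0,0],[1.1,4.4,0,0,0,0],[2.35,5.5,0,0,0,0],[3.9,6.05,0,0,0,0],[4.7,6.1,0,0,0,0],[5.8,6.1,0,0,0,0],[5.8,6.1,0,0,0,0]]'; python3 st.py
```

```text
time_s: 8.93
tcp_pos: [0.601, -0.1087, 0.0838]
tool_rot: [[0.96, 0.28, 0.003], [0.28, -0.96, -0.003], [0.002, 0.004, -1.0]]
ft_force: [3.7, -8.0, 0.4]
width: -0.0001
grip_force: 4.0
rel cm [0.14 6.13] F tool [ 1.3  8.7 -0.4] z 0.08384741056368016 q [ 16.  32. -14. 101.  10.  48. -77.]
```

```bash

python3 -m creep '[[1.05,0,0,0,0,0],[2.65,-0.25,0,0,0,0],[4.05,-1.05,0,0,0,0],[5.1,-2.3,0,0,0,0],[5.7,-3.85,0,0,0,0],[5.75,-4.65,0,0,0,0],[5.75,-5.95,0,0,0,0],[5.75,-5.95,0,0,0,0]]' >/dev/null; python3 st.py
python3 -m creep '[[0,-1.3,0,0,0,0],[-0.3,-2.9,0,0,0,0],[-1.1,-4.3,0,0,0,0],[-2.35,-5.35,0,0,0,0],[-3.9,-5.95,0,0,0,0],[-4.7,-6.0,0,0,0,0],[-5.8,-6.0,0,0,0,0],[-5.8,-6.0,0,0,0,0]]' >/dev/null; python3 st.py
```

```text
rel cm [ 5.95 -0.34] F tool [ 6.2 -1.3  1.4] z 0.08398996652742588 q [  8.  34. -14.  97.  10.  50. -84.]
rel cm [-0.15 -6.14] F tool [-1.8 -2.3 -0.4] z 0.08327816532371982 q [  6.  28. -15. 107.  10.  46. -88.]
```

```bash

python3 -m creep '[[-1.0,0.1,0,0,0,0],[-2.55,0.4,0,0,0,0],[-3.95,1.2,0,0,0,0],[-5.0,2.45,0,0,0,0],[-5.6,4.0,0,0,0,0],[-5.65,4.8,0,0,0,0],[-5.65,5.8,0,0,0,0],[-5.65,5.8,0,0,0,0]]' >/dev/null; python3 st.py; cat >ang.py <<'E'
from h import *
import sys
p=manip.camera_params("wrist");im=manip.read_camera("wrist");print(manip.get_state()["time_s"]);cv2.imwrite(sys.argv[1],im[:,:,::-1])
g=im.astype(int);w=((g.min(2)>100)&(g.max(2)-g.min(2)<30)).astype(np.uint8)
o=proj(p,[[.5825,-.0503,.1]])[0];print("axis px",o.round(0))
for i,c in enumerate(cv2.findContours(w,0,2)[0]):
    (x,y),(a,b),_=cv2.minAreaRect(c);M=c.reshape(-1,2).mean(0);r=np.hypot(*(M-o))
    if cv2.contourArea(c)>60 and r<140:
        vx,vy,_,_=cv2.fitLine(c,2,0,.01,.01).ravel();print(M.round(0),(round(a),round(b)),"dir deg ccw",round(np.degrees(np.arctan2(-vy,vx))),"pos deg",round(np.degrees(np.arctan2(-(M-o)[1],(M-o)[0]))))
E
python3 ang.py pics/w4.png
```

```text
rel cm [-5.85 -0.23] F tool [-5.9  0.7 -3.4] z 0.08282960366446229 q [ 14.  26. -15. 112.   9.  44. -81.]
11.975
axis px [261. 130.]
[287. 133.] (14, 33) dir deg ccw -4 pos deg -7
[265.  93.] (106, 46) dir deg ccw 87 pos deg 84
```

View pics/w4.png

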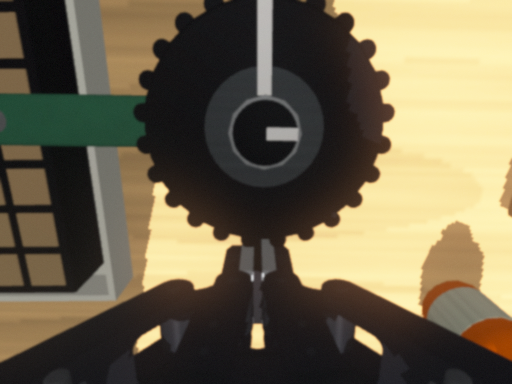

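The nut line now points straight up, so the nut is at about 450° (7.85 rad) and needs another 270°. I'll do one more full orbit.

```bash

python3 -m creep '[[0,1.4,0,0,0,0],[0.3,3.0,0,0,0,0],[1.1,4.4,0,0,0,0],[2.35,5.5,0,0,0,0],[3.9,6.05,0,0,0,0],[4.7,6.1,0,0,0,0],[5.8,6.1,0,0,0,0],[5.8,6.1,0,0,0,0]]'>/dev/null; python3 st.py
python3 -m creep '[[1.05,0,0,0,0,0],[2.6,-0.3,0,0,0,0],[4.0,-1.1,0,0,0,0],[5.0,-2.3,0,0,0,0],[5.65,-3.85,0,0,0,0],[5.7,-4.65,0,0,0,0],[5.7,-5.95,0,0,0,0],[5.7,-5.95,0,0,0,0]]' >/dev/null; python3 st.py
python3 -m creep '[[0,-1.3,0,0,0,0],[-0.3,-2.85,0,0,0,0],[-1.1,-4.2,0,0,0,0],[-2.35,-5.25,0,0,0,0],[-3.9,-5.85,0,0,0,0],[-4.7,-5.9,0,0,0,0],[-5.8,-5.9,0,0,0,0],[-5.8,-5.9,0,0,0,0]]' >/dev/null; python3 st.py
```

```text
rel cm [0.3  6.16] F tool [ 0.9  7.9 -0.4] z 0.08380489978371966 q [ 16.  32. -14. 101.  10.  48. -77.]
rel cm [ 5.95 -0.37] F tool [ 5.4 -1.7  1.1] z 0.08390362522567704 q [  8.  34. -14.  97.  10.  50. -83.]
rel cm [-0.08 -6.17] F tool [-1.  -4.8 -1.5] z 0.08333229032499863 q [  6.  28. -15. 107.  10.  46. -88.]
```

```bash

python3 -m creep '[[-1.0,0.1,0,0,0,0],[-2.6,0.4,0,0,0,0],[-4.0,1.2,0,0,0,0],[-5.05,2.45,0,0,0,0],[-5.65,4.0,0,0,0,0],[-5.7,4.8,0,0,0,0],[-5.7,5.8,0,0,0,0],[-5.7,5.8,0,0,0,0]]' >/dev/null; python3 st.py
python3 ang.py pics/w5.png
```

```text
rel cm [-5.85 -0.17] F tool [-6.3  1.3 -3.7] z 0.08284131090630431 q [ 13.  26. -15. 112.   9.  43. -80.]
16.025
axis px [259. 130.]
[312. 181.] (82, 14) dir deg ccw -44 pos deg -44
[281. 135.] (14, 33) dir deg ccw 4 pos deg -12
```

View pics/w5.png

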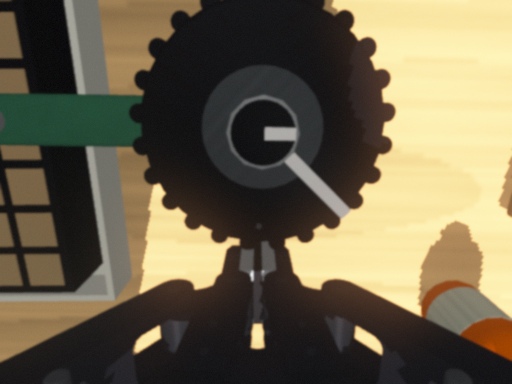

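The line is at -45°, i.e. 675°, so 45° remain. I'll do a short stroke and check.

```bash

python3 -m creep '[[0,0.7,0,0,0,0],[0,1.4,0,0,0,0],[0.1,2.2,0,0,0,0],[0.3,3.0,0,0,0,0],[0.3,3.0,0,0,0,0]]'>/dev/null; python3 st.py
python3 ang.py pics/w6.png
```

```text
rel cm [-5.35  2.82] F tool [-0.8  1.   0.5] z 0.08317229311446266 q [ 16.  27. -14. 110.   9.  44. -77.]
16.7
axis px [181. 143.]
[257. 156.] (92, 15) dir deg ccw -9 pos deg -9
[188. 150.] (33, 16) dir deg ccw -3 pos deg -42
```

The nut line is about 6 to 9° short of the stud line, which is about 0.13 rad and well inside the band, so I'm leaving it. Next I retract, go up and over, and come down on the clockwise side of the pin.

```bash

python3 -m creep '[[-1.3,0.7,0,0,0,0],[-2.6,1.4,0,0,0,0],[-2.6,1.4,-4.5,0,0,0],[-2.6,1.4,-9,0,0,0],[0,-2,-9,0,0,0],[2.5,-6.5,-9,0,0,0],[5,-11,-9,0,0,0],[8,-14.5,-9,0,0,0]]'>/dev/null; python3 -m creep '[[1.6,-0.7,0,0,0,0],[1.6,-0.7,0,0,0,0],[1.6,-0.7,0,0,0,0]]'>/dev/null; python3 st.py
python3 - <<'E'
from h import *
for n in("top","scene"):
    p=manip.camera_params(n);im=manip.read_camera(n);cv2.imwrite(f"pics/{n}7.png",im[:,:,::-1])
    b=im.astype(int);x0,y0=(207,217) if n=="top" else(291,188)
    m=(b[...,0]>100)&(b[...,1]<70)&(b[...,2]<70);yy,xx=np.nonzero(m);k=np.hypot(xx-x0,yy-y0)<25
    print(n,k.sum(),xx[k].mean() if k.any() else 0,yy[k].mean() if k.any() else 0, "pred",proj(p,[[.549,.069,.1025]]))
E
```

```text
rel cm [  4.07 -12.3 ] F tool [-0.6  0.5  0.4] z 0.17300763848900305 q [  1.  25. -18.  99.   9.  58. -94.]
top 0 0 0 pred [[207.01751859 216.91328059]]
scene 33 290.45454545454544 188.4848484848485 pred [[289.47158024 186.13212997]]
```

```bash

python3 -m creep '[[0,0,3,0,0,0],[0,0,6,0,0,0],[0,0,9.1,0,0,0],[0,0,9.1,0,0,0],[-0.8,-0.1,9.1,0,0,0],[-1.6,-0.1,9.1,0,0,0],[-2.3,-0.1,9.1,0,0,0],[-2.3,-0.1,9.1,0,0,0]]'>/dev/null; python3 st.py; python3 -m creep '[[-0.6,0,0,0,0,0],[-1.3,0.05,0,0,0,0],[-2.0,0.1,0,0,0,0],[-2.6,0.15,0,0,0,0],[-2.6,0.15,0,0,0,0]]'>/dev/null; python3 st.py
```

```text
rel cm [  1.87 -12.57] F tool [-0.1 -0.5 -0.2] z 0.08297986063461484 q [  1.  29. -17. 106.  12.  46. -97.]
rel cm [ -0.76 -12.42] F tool [ 1.4 -0.4 -0.7] z 0.08224117701260082 q [  2.  27. -18. 110.  12.  44. -96.]
```

```bash

python3 -m creep '[[-1.35,0.5,0,0,0,0],[-2.5,0.9,0,0,0,0],[-3.65,1.4,0,0,0,0],[-4.7,2.1,0,0,0,0],[-5.7,2.85,0,0,0,0],[-6.6,3.7,0,0,0,0],[-7.4,4.6,0,0,0,0],[-7.4,4.6,0,0,0,0]]'>/dev/null; python3 st.py; python3 - <<'E'
from h import *
p=manip.camera_params("scene");im=manip.read_camera("scene");cv2.imwrite("pics/s8.png",im[:,:,::-1])
b=im.astype(int);m=(b[...,0]>100)&(b[...,1]<70)&(b[...,2]<70);yy,xx=np.nonzero(m);k=np.hypot(xx-291,yy-180)<90
if k.any():
    q=ray(p,[(xx[k].mean(),yy[k].mean())],.1025)[0];print(k.sum(),q,np.degrees(np.arctan2(q[1]+.0503,q[0]-.5825))-104.8)
E
```

```text
rel cm [-8.18 -7.71] F tool [ 0.3  0.2 -0.3] z 0.08226273622180441 q [  9.  22. -18. 118.  10.  41. -90.]
891 [0.38817607 0.13439345 0.1025    ] 31.65551872674537
```

```bash

python3 -m creep '[[-0.4,0.45,0,0,0,0],[-0.75,0.95,0,0,0,0],[-1.05,1.5,0,0,0,0],[-1.4,2.05,0,0,0,0],[-1.7,2.6,0,0,0,0],[-1.95,3.2,0,0,0,0],[-2.35,4.3,0,0,0,0],[-2.35,4.3,0,0,0,0]]'>/dev/null; python3 st.py; python3 - <<'E'
from h import *
cv2.imwrite("pics/s9.png",np.hstack([cv2.resize(manip.read_camera(n)[100:300,100:400,::-1],(400,400)) for n in("scene","top")]))
E
```

```text
rel cm [-10.35  -3.39] F tool [5.4 1.7 2.6] z 0.0826192595110645 q [ 14.  22. -17. 119.  10.  40. -83.]
```

View pics/s9.png

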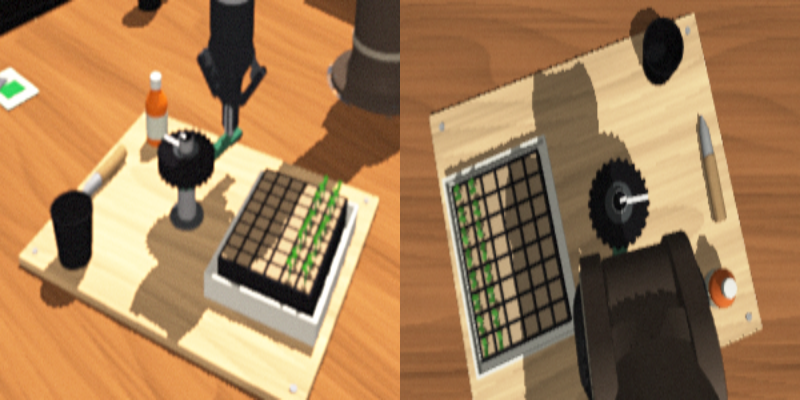

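In this picture the strap is swung clear of the tray, the nut line is in line with the stud line, and nothing else has moved. I'm backing off and going up.

```bash

python3 -m creep '[[0.7,-0.7,0,0,0,0],[1.5,-1.5,0,0,0,0],[1.5,-1.5,0,0,0,0],[1.5,-1.5,-4,0,0,0],[1.5,-1.5,-8,0,0,0],[1.5,-1.5,-12,0,0,0],[-2,-6,-14,0,0,0],[-5,-10,-14,0,0,0]]'>/dev/null;python3 -m creep '[[-5,-3,0,0,0,0],[-10,-5,0,0,0,0],[-10,-5,0,0,0,0],[-10,-5,0,0,0,0]]'; python3 - <<'E'
from h import *
cv2.imwrite("pics/e.png",cv2.resize(manip.read_camera("top")[100:300,100:400,::-1],(800,533)))
E
```

```text
time_s: 23.45
tcp_pos: [0.2867, 0.0561, 0.2226]
tool_rot: [[0.96, 0.281, 0.001], [0.281, -0.96, -0.0], [0.001, 0.001, -1.0]]
ft_force: [-0.2, 0.1, 0.0]
width: -0.0001
grip_force: 0.0
```

View pics/e.png

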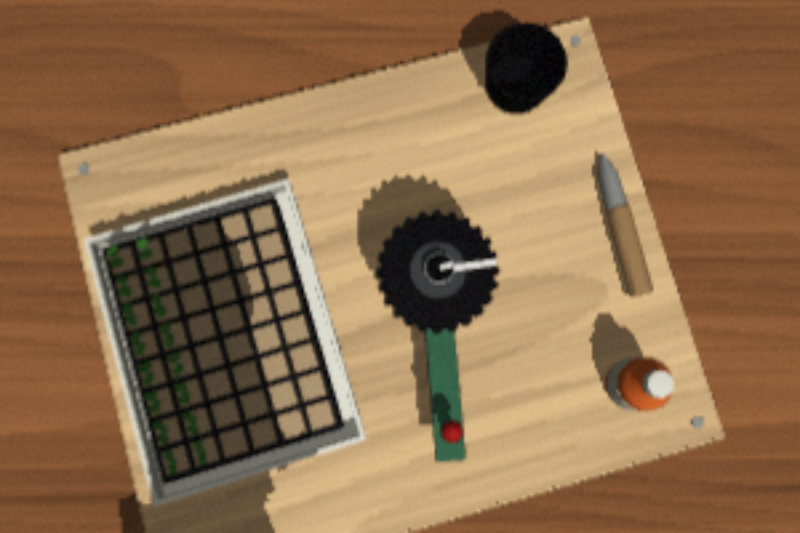

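The last picture shows the nut line from (440,268) to (495,263) in line with the stud's. The strap points down to the ball at (452,432), clear of the tray, and nothing else has moved.

```bash
python3 -c "
from cell import manip
print(manip.hand_in())"
```

```text
the job is handed in; nothing more can be done
None
```

The job is handed in: by camera, the nut is two turns loose (about 0.1 rad short of exact) with its line along the stud's, the strap is swung clear of the tray, the hand is away, and nothing else visibly moved; no verdict was returned.

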